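Fetch the gold watch from under the display riser

TASK

The gold pocket watch has slid into the low gap under the clear display riser. Take the reacher by its grip, push its open jaws around the gold watch, squeeze the trigger to close them on it while it is in the gap, and draw it out in the jaws until it lies flat on the table wholly in front of the riser; then let go. Do not touch the gold watch with your own gripper, and leave the silver watch where it lies.

Things in the scene. Friction and masses are not known exactly. Their poses are not given: they have to be found in the camera images.
- reacher: Pick-up reacher, 330 mm long, 0.24 kg, lying on its side, free to slide. Origin: on the table midway between grip and trigger; x forward to the jaws, z up, y to the side the grip sticks out. Black grip bar x -27 to -7 mm, y ±42, 40 high, and red trigger bar x 15 to 27, y ±27, 38 high, are taken together from above at the origin, closing along x: 54 mm. Orange housing y -75 to -39; shaft at y -55.
- jaws (a point): Point on the table midway between the two jaw pads, at x 272, y -55 mm from the reacher's origin; axes as the reacher's. Orange pads 32 mm long, 27 high, tips 22 mm ahead, jaw base 55 mm behind; open 72 mm inside, 97 outside. The trigger (12 mm travel, 6 N to start, about 20 N on a watch) closes each pad 2 mm per mm and springs back; a 52 mm hold on grip and trigger slides it, jaws nearly open.
- gold_watch: Gold-coloured (brass) pocket watch with white dial lying flat under the riser, 46 mm diameter, 15 mm thick, about 90 g; origin at the centre of its underside; x points to its crown and bow (reaching 38 mm from the centre), which lie away from the riser's open front.
- silver_watch: Silver (steel) pocket watch with black dial, same form and size, under the riser about 130 mm beside the gold one; to be left alone. Origin at the centre of its underside.
- riser: Fixed clear acrylic display riser: flat top on two side walls, open in front and behind; 200 mm deep (x), 310 wide (y), gap below 45 high and 298 wide, top 6 thick. A chest and a figurine on its rear half reach 111 mm above the table. Origin: on the table under its middle; x points inward from the open front, whose edge (pale strip) is at x -100 mm; the watches' centres lie 45 to 65 mm inside it.

How it is judged:
On the way, in this order (a step that is already met when the one before it is completed fails the run):
1. the reacher's jaws squeeze the gold watch (over 1.5 N) between their pads while it is still in the gap (contact force between reacher and gold_watch above 1.5 N and horizontal distance between gold_watch and jaws below 0.025 m and x of gold_watch in the frame of riser above -0.1 m), for 0.2 s.
2. the gold watch, still squeezed between the jaws, has been drawn wholly out in front of the riser (contact force between reacher and gold_watch above 1.5 N and horizontal distance between gold_watch and jaws below 0.025 m and x of gold_watch in the frame of riser below -0.125 m), for 0.1 s.
At the end, for the whole second after the job is handed in: The gold watch lies flat (within 10 degrees, dial up) and still on the table, wholly in front of the riser (its centre at least 25 mm before the front edge), let go by the jaws (under 1 N); the silver watch is within 15 mm of where it was (x of gold_watch in the frame of riser below -0.125 m and height (world z) of gold_watch between -0.006 and 0.006 m and angle between gold_watch's own z axis and vertical below 0.17 rad and linear speed of gold_watch below 0.02 m/s and contact force between reacher and gold_watch below 1 N and distance of silver_watch from where it was at the start of the episode below 0.015 m); the robot touches nothing.
It fails at once if the robot's own gripper or arm touches the gold watch (contact force between any of the fingers, the arm and gold_watch above 0.5 N).
It fails at once if the silver watch is moved by more than 15 mm (distance of silver_watch from where it was at the start of the episode above 0.015 m).
It also fails if it takes over 40 s, if anything falls off the work surface, if the arm or the gripper's body presses on something with over 40 N, if the wrist force passes 120 N, or if a joint passes its speed limit or range.

ROBOT

A 6-joint arm with a two-finger parallel gripper is mounted at the origin on the work surface. World frame = base frame: x ahead of the robot, y to its left, z up, the work surface at z = 0. Lengths are in m, angles in rad, forces in N, time in s.
With the tool pointing down it reaches from about 0.375 to 0.925 m from the base axis. Payload 5.7 kg.
Tool frame: the origin (TCP) lies on the centre line of the jaws, within the pads' length; the fingertips stand tcp_to_tips ahead of it and the grasp point (between the pads) is the TCP (tcp_to_tips is the distance from the TCP to the fingertips, in m); x points along the fingers, y is the direction in which the jaws open and shut, and the axes are right-handed (so a half turn about x gives the same grasp; the last joint's range is limited). The gripper opens to 85 mm and grips with 20 to 120 N. Pads are 22 mm wide; open, the fingers measure 114 mm over their backs; the gripper's body (76 mm by 85 mm) begins 54 mm behind the grasp point. The pads swing forward as they close: fully open they stand 13 mm farther back than shut.
Start: joints at [-1.394, 0.359, 1.51, -0, 1.272, -0.115], TCP at [0.173, -0.575, 0.25] pointing down, gripper open.
Joint ranges: [-2.97, 2.97], [-1.01, 2.36], [0.21, 2.38], [-0.96, 4.11], [0.2, 2.71], [-2.98, 2.98]. Speed limits (rad/s): [2.39, 2.39, 3.14, 3.14, 3.14, 3.14].

INTERFACE

Orientations are given as a 3x3 rotation matrix whose columns are the frame's x, y, z axes.
In Python, from cell import * gives the robot as it stands.
- The arm moves only by the shell command python3 -m inch 'ROWS' [OPENING] [FORCE]. ROWS is JSON, a list of rows, each a list of 4 numbers: the shift along the tool's x, y, z in mm, then the turn about the tool's x in rad. A call has 1 to 20 rows; each row is the pose to reach, as a shift and turn from the pose commanded when the call began, along the tool's axes at that moment; what a row does not reach only later rows make up. A row lasts 1/8 s, in which the tool goes at most 62.5 mm and 10.7 degrees, less where a joint would pass 70% of its speed; a pose out of reach is approached as far as the arm can. A call with a gripper value outside its range is refused whole. OPENING is the closure, from 0 (fully open) to 1 (shut), set as the call begins (- or left out, the last holds). The fingers move at their own pace and stop on an object; FORCE is the grip in N (left out, the last holds). Time passes only in rows, so rows that repeat a pose let the fingers close. It gives the time, the measured TCP pose, the force and the opening at its end, in the units of the state.
- get_obs(): the state, without advancing time (a new reading comes with each control period).
- snapshot(name): name is "scene" or "top"; returns a dict with "image" (480x640x3 uint8, red, green, blue), "fx", "fy", "cx", "cy" (pixels), "D" ([k1, k2, p1, p2, k3] as OpenCV has them; the pictures are not rectified), "R" (3x3) and "t" (3): a world point X has camera coordinates R X + t. Camera axes: x right, y down, z forward; pixel columns grow to the right and rows downward; lengths in m; the calibration is good to about 2 mm. A picture is of the moment at which its call begins. There is no depth.
- job_done(): hands the job in, once; it reports no verdict.
Trained networks look in the newest picture that a camera, given by its name, has taken for a name from the list of things; names that differ only in an ending like _2 or _b are one class to them, and where a whole thing is asked for, a point or a joint stands for the part that bears it (a point fixed in the world has none). Each returns a list of dicts, best first, with "p" (0 to 1); they miss things now and then, are a little off and sometimes report something else, mostly with a low value. They report only what shows in the picture. A call takes as long as a camera call.
- spot_in(camera, label): "at" ([x, y, z] in m, in the coordinates of the camera as it stood for that picture, good to about 4 mm: the middle of the surface that is visible of it).
- outline_of(camera, label): "region" (480x640 bool, what is visible of it).
- tip_of(camera, label): "at" ([x, y, z] in m, in the coordinates of the camera as it stood for that picture, good to about 4 mm: a listed point, or the origin of a listed thing).
The state is a dict: "clock": time; "joint_pos": joint angles; "joint_velocities": joint speeds; "effort": joint torques, N m; "ee_pos": TCP position; "eef_rot": TCP orientation; "contact_force": force on the tool from outside, world axes, zero at the start; "ft_torque": the same for the moment, N m; "grip_width": opening from 0.0 (shut) to 1.0 (fully open).
Only numpy, scipy, OpenCV 4.12 (cv2) and the standard library are available. Lean on these libraries where they do the work, as an engineer would, in place of code of your own. Each camera call takes 0.05 s, during which the arm holds its last target. There are 200 camera calls.

## Working session

There is one attempt and no reset: what is moved stays moved. The work goes in short steps, Python scripts to look and compute and a shell command to move; the robot and the scene stay as the last step left them, time stands still between calls to the robot, and variables do not carry over. Pictures are saved under pics/ and viewed, about 8 in all and at most 12, crops included, and the job is handed in when it is done.

```bash
mkdir -p pics; ls; cat > h.py <<'E'
from cell import *
import numpy as np, cv2
def w(s,p): return np.array(s["R"]).T@(np.array(p)-np.array(s["t"]))
def K(s): return np.array([[s["fx"],0,s["cx"]],[0,s["fy"],s["cy"]],[0,0,1.]])
def ray(s,uv):
    n=cv2.undistortPoints(np.array([[uv]],float),K(s),np.array(s["D"],float)).ravel()
    R=np.array(s["R"]); return -R.T@np.array(s["t"]), R.T@np.array([n[0],n[1],1])
def onz(s,uv,z):
    c,d=ray(s,uv); return c+d*(z-c[2])/d[2]
def px(s,X):
    X=np.atleast_2d(np.array(X,float)); return cv2.projectPoints(X,cv2.Rodrigues(np.array(s["R"]))[0],np.array(s["t"],float),K(s),np.array(s["D"],float))[0].reshape(-1,2)
def save(s,n): cv2.imwrite("pics/"+n,s["image"][:,:,::-1])
E
python3 - <<'E'
from h import *
o=get_obs();print(o["clock"],o["ee_pos"],np.round(o["eef_rot"],3).tolist(),o["grip_width"])
for c in("scene","top"):
    s=snapshot(c);save(s,c+"0.png")
    print(c,"campos",-np.array(s["R"]).T@s["t"])
    for l in("reacher","jaws","gold_watch","silver_watch","riser"):
        print(l,"tip",[(np.round(w(s,d["at"]),4).tolist(),round(d["p"],2)) for d in tip_of(c,l)][:2],"spot",[(np.round(w(s,d["at"]),4).tolist(),round(d["p"],2)) for d in spot_in(c,l)][:2])
E
```

```text
pics
0.0 [ 0.17252023 -0.57398401  0.2494517 ] [[-0.0, 0.288, -0.958], [0.002, -0.958, -0.288], [-1.0, -0.002, -0.0]] 0.9989641776432544
scene campos [ 0.93660131 -0.50425906  0.5117687 ]
reacher tip [([0.4447, -0.3246, -0.0021], 0.7)] spot [([0.5066, -0.2985, 0.0275], 0.97)]
jaws tip [([0.5036, -0.0552, 0.0025], 0.77)] spot [([0.508, -0.2991, 0.0281], 0.59)]
gold_watch tip [([0.6339, 0.1536, 0.0038], 0.6)] spot [([0.6385, 0.1343, 0.0134], 0.48), ([0.5069, 0.1437, 0.0132], 0.2)]
silver_watch tip [([0.5051, 0.1628, 0.0033], 0.68)] spot [([0.505, 0.1433, 0.0133], 0.47)]
riser tip [([0.5778, 0.2058, 0.0001], 0.89)] spot [([0.6182, 0.2087, 0.0516], 0.71)]
top campos [ 0.46735553 -0.08097303  0.72273335]
reacher tip [([0.4409, -0.3252, 0.0006], 0.59)] spot [([0.4893, -0.2994, 0.0319], 0.94)]
jaws tip [] spot [([0.4887, -0.2928, 0.0313], 0.75)]
gold_watch tip [([0.4414, -0.327, -0.0006], 0.53)] spot []
silver_watch tip [] spot []
riser tip [([0.579, 0.2052, 0.0018], 0.55)] spot [([0.5733, 0.2108, 0.0531], 0.9)]
```

View pics/scene0.png

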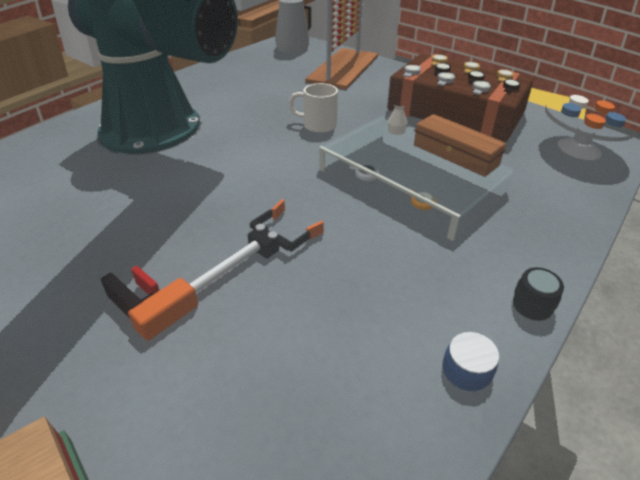

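View pics/top0.png

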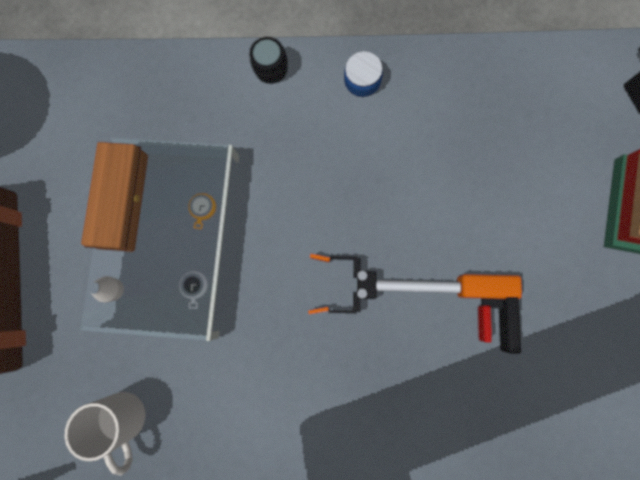

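The scene view shows the riser's pale strip from (322,150) to (455,217), with the gold watch at about (422,201) and the silver one at (367,172). In the top view gold is at (201,206), silver at (192,286), and the strip runs from (231,147) to (210,338). The reacher lies at the right, with its pads at (320,257) and (318,310), trigger at (486,324) and grip at (511,325).

```bash
cat >> h.py <<'E'
def blob(s,f,box):
    u0,v0,u1,v1=box; h=cv2.cvtColor(s["image"],cv2.COLOR_RGB2HSV).astype(int)
    m=np.zeros((480,640),bool); m[v0:v1,u0:u1]=f(h[...,0],h[...,1],h[...,2])[v0:v1,u0:u1]
    v,u=np.nonzero(m); return np.array([u.mean(),v.mean()]),len(u),cv2.minAreaRect(np.c_[u,v].astype(np.float32))
red=lambda h,s,v:((h<6)|(h>172))&(s>150)
ora=lambda h,s,v:(h>5)&(h<16)&(s>150)
blk=lambda h,s,v:(v<45)
gold=lambda h,s,v:(h>9)&(h<28)&(s>100)
def tri(s1,p1,s2,p2):
    (a,d),(b,e)=ray(s1,p1),ray(s2,p2); k=np.linalg.lstsq(np.c_[d,-e],b-a,rcond=None)[0]
    return (a+k[0]*d+b+k[1]*e)/2, np.linalg.norm(a+k[0]*d-b-k[1]*e)
E
python3 - <<'E'
from h import *
import cell
print([(k,getattr(cell,k)) for k in dir(cell) if 'tip' in k.lower()], get_obs().keys())
t=snapshot("top");s=snapshot("scene")
for n,f,b,z in(("trig",red,(470,295,497,350),.038),("housing",ora,(450,265,530,305),.04),("padA",ora,(300,245,335,268),.027),("padB",ora,(300,300,335,322),.027),("grip",blk,(497,295,530,360),.04),("gold",gold,(180,185,222,232),.012)):
    c,k,r=blob(t,f,b); print(n,c.round(1),k,[np.round(x,1) for x in r],onz(t,c,z).round(4))
print("dial g/s",onz(t,(201,206),.015),onz(t,(192,286),.015), "scene g",onz(s,(422,201),.013))
for c,x in(("a",((231,147),(455,217))),("b",((210,338),(322,150)))): print("strip",tri(t,x[0],s,x[1]),onz(t,x[0],.05))
print("grip/trig heights: trig",tri(t,(486,324),s,(145,280)),"grip",tri(t,(511,325),s,(121,290)),"padA",tri(t,(320,257),s,(316,230)),"padB",tri(t,(318,310),s,(279,208)))
I=t["image"][120:350,70:370];cv2.imwrite("pics/c1.png",cv2.resize(I[:,:,::-1],None,fx=2.6,fy=2.6,interpolation=2))
E
```

```text
[('tcp_to_tips', 0.019), ('tip_of', <function make.<locals>.keyed.<locals>.call at 0x7fce4981ccc0>)] dict_keys(['clock', 'joint_pos', 'joint_velocities', 'effort', 'ee_pos', 'eef_rot', 'contact_force', 'ft_torque', 'grip_width'])
trig [484.7 322.7] 415 [array([485., 323.]), array([12., 36.]), np.float64(0.0)] [ 0.4464 -0.298   0.038 ]
housing [490.5 286.3] 1404 [array([489.5, 287. ]), array([24., 63.]), np.float64(90.0)] [ 0.5011 -0.3088  0.04  ]
padA [320.3 257.4] 75 [array([320. , 257.3]), array([18.6,  4.1]), np.float64(11.3)] [ 0.546  -0.0484  0.027 ]
padB [318.5 309.8] 61 [array([318.1, 309.9]), array([ 3.3, 18.6]), np.float64(78.7)] [ 0.4633 -0.0462  0.027 ]
grip [509.2 325.2] 988 [array([508.5, 325.7]), array([53.5, 20.9]), np.float64(87.1)] [ 0.4433 -0.333   0.04  ]
gold [205.3 213.9] 170 [array([203.3, 212.8]), array([17. , 33.2]), np.float64(45.0)] [0.6205 0.1457 0.012 ]
dial g/s [0.63330195 0.15256769 0.015     ] [0.50011491 0.16056923 0.015     ] scene g [0.63725198 0.14149075 0.013     ]
strip (array([0.72205182, 0.09601769, 0.04783279]), np.float64(0.003726597897892297)) [0.72283131 0.09672694 0.05      ]
strip (array([0.42067847, 0.11955301, 0.04335748]), np.float64(0.002388150383784643)) [0.42031773 0.11671653 0.05      ]
grip/trig heights: trig (array([ 0.44449779, -0.30274763,  0.0274426 ]), np.float64(0.0009522639783708941)) grip (array([ 0.44296377, -0.33867769,  0.03395091]), np.float64(0.0016309060918787517)) padA (array([ 0.54832383, -0.04695184,  0.015715  ]), np.float64(0.0011901230170884708)) padB (array([ 0.46316599, -0.04473627,  0.01757039]), np.float64(0.000640485886154327))
```

View pics/c1.png

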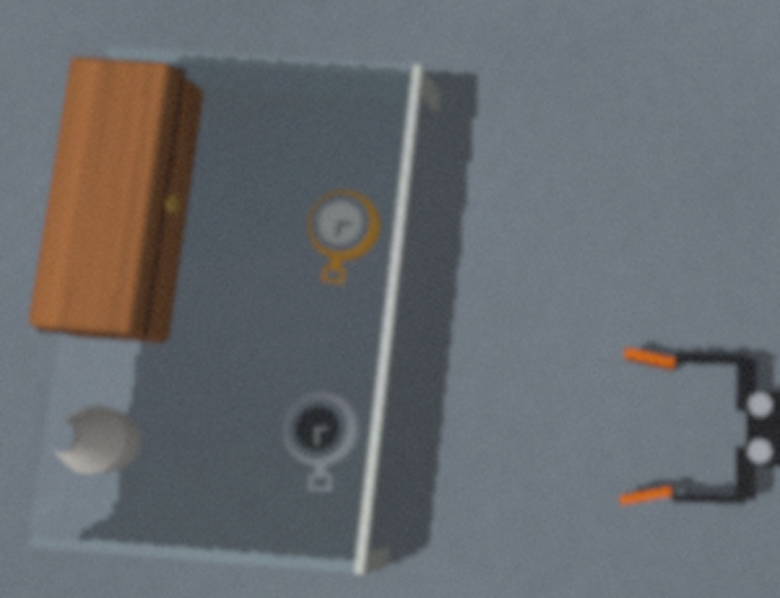

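The crop shows the gold watch's dial at (342,222) and its bow at (334,272). The bow therefore points sideways, towards world −x, so I need to leave room for it. From the measurements:
- **Reacher:** origin about (0.4445, −0.322), axis heading 89.2°.
- **Gold watch:** centre about (0.634, 0.151).

I'll start the approach now.

```bash
python3 -m inch '[[0,-163,-333,0.305],[0,-163,-333,0.305],[0,-163,-333,0.305],[0,-163,-333,0.305],[0,-163,-333,0.305],[0,-163,-333,0.305],[0,-163,-333,0.305],[0,-163,-333,0.305],[50,-163,-333,0.305],[100,-163,-333,0.305],[150,-163,-333,0.305],[150,-163,-333,0.305]]' 0 30
python3 - <<'E'
from h import *
o=get_obs();print(o["clock"],o["ee_pos"],np.round(o["eef_rot"],3).tolist(),o["joint_pos"])
s=snapshot("scene");cv2.imwrite("pics/s1.png",cv2.resize(s["image"][150:400,20:340,::-1],None,fx=2.3,fy=2.3))
E
```

```text
clock: 2.7
ee_pos: [0.441, -0.3218, 0.0972]
eef_rot: [[-0.006, -0.016, -1.0], [0.006, -1.0, 0.016], [-1.0, -0.006, 0.006]]
contact_force: [0.5, 0.1, 0.5]
grip_width: 1.0
2.7 [ 0.4410177  -0.32184932  0.09720641] [[-0.006, -0.016, -1.0], [0.006, -1.0, 0.016], [-1.0, -0.006, 0.006]] [-7.56801064e-01  4.72168682e-01  1.77845445e+00 -3.38249838e-04
  8.99422392e-01  8.29847177e-01]
```

View pics/s1.png

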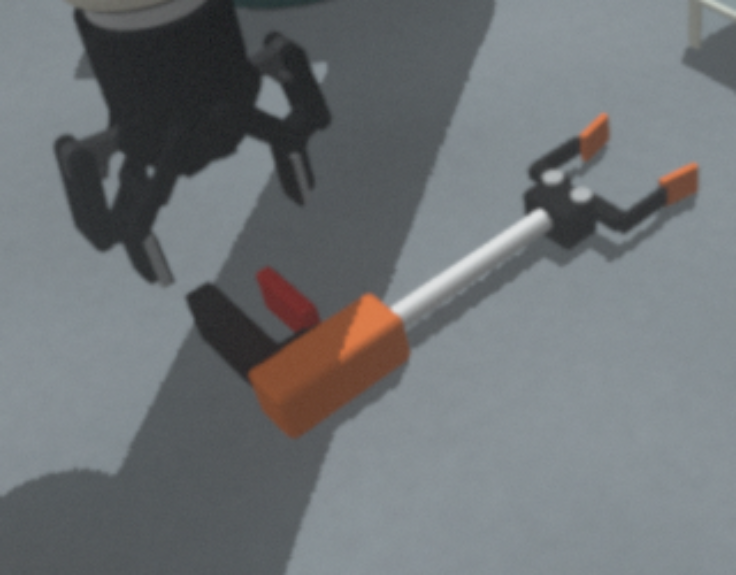

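The crop shows the open fingers straddling the grip and trigger, with the housing clear of them. Going down.

```bash
python3 -m inch '[[40,0,-3,0],[73,0,-3,0],[73,0,-3,0]]' && python3 -m inch '[[0,0,0,0],[0,0,0,0],[0,0,0,0],[0,0,0,0]]' 0.36 20
```

```text
clock: 3.12
ee_pos: [0.4473, -0.3234, 0.0278]
eef_rot: [[-0.001, -0.014, -1.0], [0.001, -1.0, 0.014], [-1.0, -0.001, 0.001]]
contact_force: [-1.2, 0.4, -0.1]
grip_width: 0.997
clock: 3.62
ee_pos: [0.4482, -0.3234, 0.0281]
eef_rot: [[0.001, -0.013, -1.0], [-0.001, -1.0, 0.013], [-1.0, 0.001, -0.001]]
contact_force: [-0.2, -0.1, 1.3]
grip_width: 0.638
```

Held at 54 mm. Squeezing very slightly, then sliding the reacher to a staging place in front of the riser at a 100° heading, which turns the bow somewhat forward.

```bash
python3 -m inch '[[0,0,0,0],[0,0,0,0],[0,-4,-10,-0.01],[0,-11,-29,-0.03],[0,-19,-49,-0.05],[0,-27,-70,-0.07],[0,-35,-91,-0.09],[0,-43,-112,-0.11],[0,-51,-133,-0.13],[0,-59,-153,-0.15],[0,-66,-171,-0.17],[0,-72,-186,-0.18],[0,-75,-195,-0.19],[0,-75,-195,-0.19]]' 0.38 20
python3 - <<'E'
from h import *
o=get_obs();print(o["ee_pos"],o["grip_width"])
t=snapshot("top");save(t,"t2.png");s=snapshot("scene")
for c,S in(("top",t),("scene",s)):
  for l in("reacher","jaws","gold_watch","silver_watch"): print(c,l,[(np.round(w(S,d["at"]),4).tolist(),round(d["p"],2)) for d in tip_of(c,l)][:2])
cv2.imwrite("pics/s2.png",cv2.resize(s["image"][130:330,200:480,::-1],None,fx=2.8,fy=2.8))
E
```

```text
clock: 5.38
ee_pos: [0.644, -0.2502, 0.0279]
eef_rot: [[-0.0, 0.177, -0.984], [-0.0, -0.984, -0.177], [-1.0, 0.0, 0.0]]
contact_force: [-0.6, 0.1, 3.9]
grip_width: 0.617
[ 0.64396624 -0.25020369  0.02791048] 0.6168512038606158
top reacher []
top jaws []
top gold_watch []
top silver_watch []
scene reacher [([0.6408, -0.2497, -0.0007], 0.77)]
scene jaws []
scene gold_watch []
scene silver_watch [([0.5051, 0.1608, 0.0021], 0.72)]
```

View pics/t2.png

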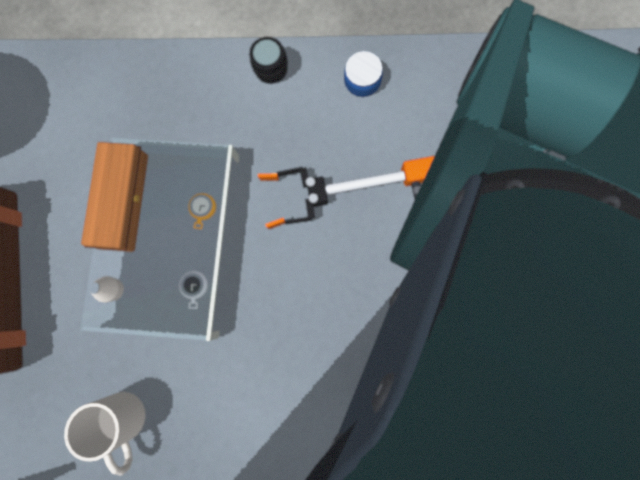

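View pics/s2.png

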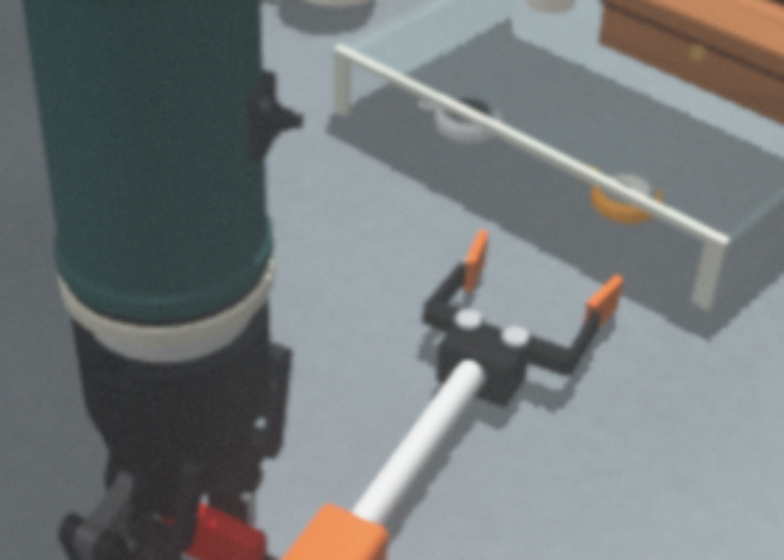

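In the top view the pads are at (268,177) and (276,223), in front of the strip, with the gold dial at (201,206). The scene crop shows the same thing: the jaws are open, aimed at the gold watch and well clear of the silver one. Next I'll work out the jaw line accurately.

```bash
python3 - <<'E'
from h import *
t=snapshot("top")
A,ka,ra=blob(t,ora,(255,165,285,187));B,kb,rb=blob(t,ora,(260,212,292,234))
a,b=onz(t,A,.027),onz(t,B,.027);print("pads",A,B,ka,kb,a,b,"sep",np.linalg.norm(a-b))
H=onz(t,(388,179.5),.035)
m=(a+b)/2
d=b-a;perp=np.array([d[1],-d[0]]);perp/=np.linalg.norm(perp);print("axis from pads",np.degrees(np.arctan2(*perp[::-1])))
# shaft fit: bright pixels
g=t["image"].astype(int);M=np.zeros((480,640),bool);M[165:205,332:400]=(g.min(2)>150)[165:205,332:400]
v,u=np.nonzero(M);P=np.array([onz(t,(x,y),.03)[:2] for x,y in zip(u,v)])
l=cv2.fitLine(P.astype(np.float32),cv2.DIST_HUBER,0,.01,.01).ravel();print("shaft",np.degrees(np.arctan2(l[1],l[0])),l[2:],len(u))
o=get_obs();th=np.arctan2(-o["eef_rot"][1][1],-o["eef_rot"][0][1]);ax=np.array([np.cos(th),np.sin(th)]);n=np.array([-ax[1],ax[0]])
print("tool heading",np.degrees(th))
J=m[:2]-.006*ax;print("jaws seen",J,"jaws from tool",o["ee_pos"][:2]+.272*ax-.055*n)
# gold dial: bright unsaturated inside
h=cv2.cvtColor(t["image"],cv2.COLOR_RGB2HSV).astype(int)
for nm,(u0,v0,u1,v1) in(("gold",(185,188,220,232)),):
  m2=(h[...,0]>9)&(h[...,0]<30)&(h[...,1]>70);v,u=np.nonzero(m2[v0:v1,u0:u1]);print(u.min()+u0,u.max()+u0,v.min()+v0,v.max()+v0)
G=np.array([.634,.152]);r=G-J;print("gold rel jaws along/left",r@ax,r@n)
I=cv2.resize(t["image"][160:250,170:290,::-1],None,fx=6,fy=6,interpolation=2);cv2.imwrite("pics/c3.png",I)
# overlay circle at G
for r_,z in((.023,.008),(.0,.0)):
  pts=px(t,[[G[0]+r_*np.cos(k),G[1]+r_*np.sin(k),z] for k in np.linspace(0,6.28,40)]);
  for p in pts: cv2.circle(I,tuple(((p-[170,160]+.5)*6).astype(int)),2,(255,0,255),-1)
cv2.imwrite("pics/c3.png",I)
E
```

```text
pads [268.23423423 176.44144144] [275.04819277 222.87951807] 111 83 [0.68033034 0.03882846 0.027     ] [0.60220168 0.02567273 0.027     ] sep 0.07922853009538043
axis from pads 99.55811014829366
shaft -79.1953 [ 0.66975194 -0.12149294] 746
tool heading 100.15493299304855
jaws seen [0.64232387 0.02634459] jaws from tool [0.65013762 0.02724291]
189 215 193 228
gold rel jaws along/left 0.12515455748130055 -0.013960898880770166
```

View pics/c3.png

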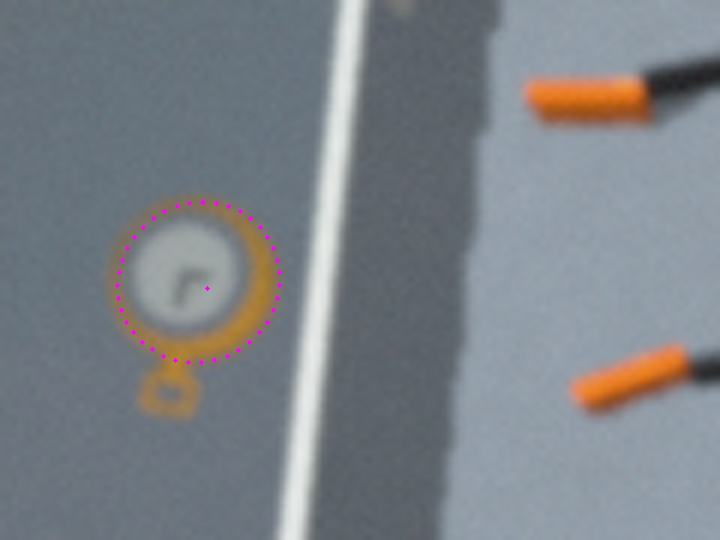

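The overlay puts the gold centre near (0.635, 0.1535) and its bow heading at about 165°. The jaws as seen are 16 mm too far left of the watch, because the reacher slipped in the hold. I want about 6 mm, so I'll shift 10 mm right while moving forward and then check.

```bash
python3 -m inch '[[0,-3,-3,0],[0,-10,-7,0],[0,-20,-10,0],[0,-30,-10,0],[0,-37,-10,0],[0,-40,-10,0],[0,-40,-10,0]]' 0.375 20
cat > chk.py <<'E'
from h import *
import sys
t=snapshot("top");o=get_obs()
box=list(map(int,sys.argv[1:9]));G=np.array([.635,.1535])
A,ka,_=blob(t,ora,box[:4]);B,kb,_=blob(t,ora,box[4:])
a,b=onz(t,A,.027),onz(t,B,.027);m=(a+b)/2;d=b-a;p=np.array([d[1],-d[0]]);p/=np.linalg.norm(p)
th=np.arctan2(-o["eef_rot"][1][1],-o["eef_rot"][0][1]);ax=np.array([np.cos(th),np.sin(th)]);n=np.array([-ax[1],ax[0]])
J=m[:2]-.006*ax;r=G-J
print("pads",A.round(),B.round(),ka,kb,"sep",np.linalg.norm(d).round(4),"ang pads/tool",np.degrees(np.arctan2(p[1],p[0])).round(1),np.degrees(th).round(1))
print("jaws",J.round(4),"from tool",(o["ee_pos"][:2]+.272*ax-.055*n).round(4),"gold along/left",(r@ax).round(4),(r@n).round(4))
E
python3 chk.py 225 160 262 192 232 205 270 240
```

```text
clock: 6.8
ee_pos: [0.647, -0.2084, 0.0278]
eef_rot: [[0.001, 0.176, -0.984], [-0.0, -0.984, -0.176], [-1.0, 0.0, -0.001]]
contact_force: [0.6, -1.9, 5.7]
grip_width: 0.625
pads [243. 174.] [250. 221.] 96 63 sep 0.0817 ang pads/tool 99.2 100.2
jaws [0.6461 0.0677] from tool [0.6532 0.0691] gold along/left 0.0864 -0.0042
```

The jaws are now 4 mm left of the watch, the hold is lighter and the pads are 82 mm apart. Pushing in 81 mm, with 2 mm more to the left.

```bash
python3 -m inch '[[0,-5,1,0],[0,-14,2,0],[0,-24,2,0],[0,-34,2,0],[0,-44,2,0],[0,-53,2,0],[0,-61,2,0],[0,-68,2,0],[0,-74,2,0],[0,-79,2,0],[0,-81,2,0],[0,-81,2,0]]'
python3 chk.py 175 160 222 192 175 210 230 245
python3 - <<'E'
from h import *
t=snapshot("top");cv2.imwrite("pics/c4.png",cv2.resize(t["image"][130:310,130:350,::-1],None,fx=3.3,fy=3.3,interpolation=2))
E
```

```text
clock: 8.35
ee_pos: [0.6305, -0.1294, 0.0278]
eef_rot: [[0.001, 0.176, -0.984], [-0.0, -0.984, -0.176], [-1.0, 0.0, -0.001]]
contact_force: [0.3, -3.3, 6.6]
grip_width: 0.624
pads [197. 183.] [198. 231.] 65 36 sep 0.0811 ang pads/tool 94.7 100.1
jaws [0.6295 0.1485] from tool [0.6367 0.1481] gold along/left 0.004 -0.0063
```

View pics/c4.png

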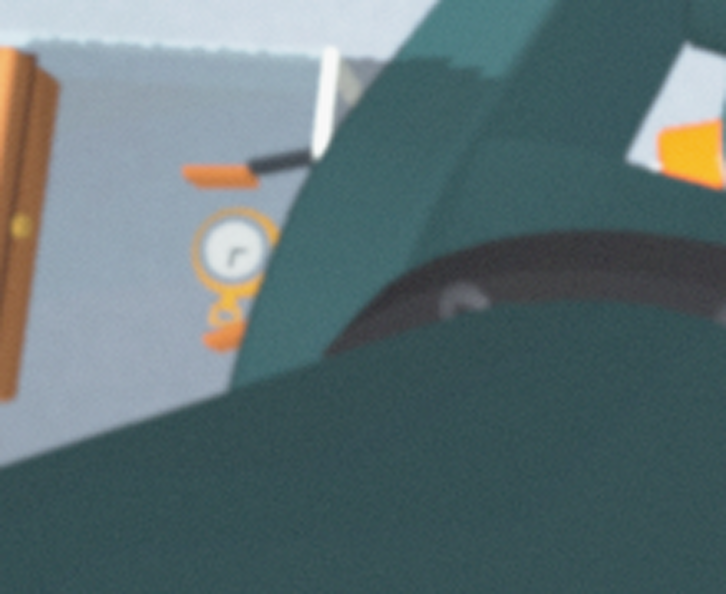

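The crop shows the watch at (232,250) between the pads at (220,177) and (225,335), with the bow just inside the left pad. I'll go 3 mm deeper and squeeze.

```bash
python3 -m inch '[[0,-3,0,0],[0,-3,0,0]]' && python3 -m inch '[[0,-3,0,0],[0,-3,0,0],[0,-3,0,0],[0,-3,0,0],[0,-3,0,0],[0,-3,0,0]]' 0.6 40
python3 - <<'E'
from h import *
s=snapshot("scene");t=snapshot("top");cv2.imwrite("pics/c5.png",np.hstack([cv2.resize(x[:,:,::-1],(400,400),interpolation=2) for x in(t["image"][150:260,160:270],s["image"][150:250,370:470])]))
E
```

```text
clock: 8.7
ee_pos: [0.63, -0.1265, 0.0278]
eef_rot: [[0.001, 0.176, -0.984], [-0.0, -0.984, -0.176], [-1.0, 0.001, -0.001]]
contact_force: [1.0, -4.4, 5.8]
grip_width: 0.623
clock: 9.45
ee_pos: [0.6314, -0.1256, 0.0296]
eef_rot: [[0.005, 0.176, -0.984], [-0.003, -0.984, -0.176], [-1.0, 0.004, -0.004]]
contact_force: [0.9, -10.4, 16.7]
grip_width: 0.494
```

View pics/c5.png

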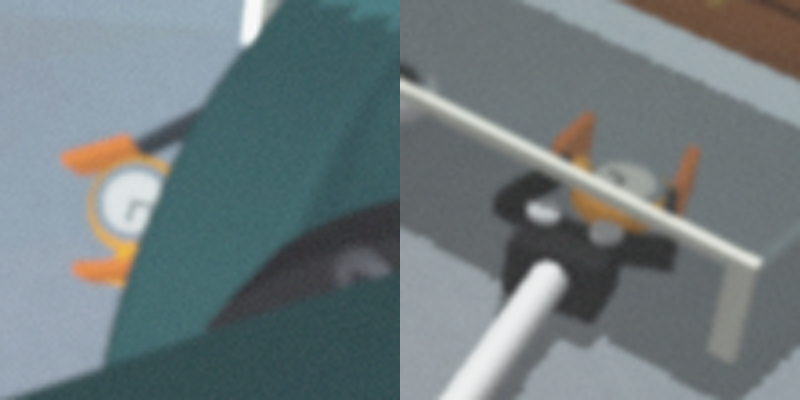

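The fingers have closed to 42 mm and both views show the pads on either side of the watch body. Drawing it out slowly.

```bash
python3 -m inch '[[0,2,0,0],[0,6,0,0],[0,12,0,0],[0,19,0,0],[0,27,0,0],[0,35,0,0],[0,43,0,0],[0,51,0,0],[0,59,0,0],[0,67,0,0],[0,75,0,0],[0,83,0,0],[0,91,0,0],[0,99,0,0],[0,106,0,0],[0,112,0,0],[0,117,0,0],[0,120,0,0],[0,120,0,0],[0,120,0,0]]'
python3 - <<'E'
from h import *
s=snapshot("scene");t=snapshot("top");cv2.imwrite("pics/c6.png",np.hstack([cv2.resize(x[:,:,::-1],(400,400),interpolation=2) for x in(t["image"][120:270,160:310],s["image"][130:290,310:470])]))
for c,S in(("top",t),("scene",s)):
  for l in("gold_watch","silver_watch"): print(c,l,[(np.round(w(S,d["at"]),4).tolist(),round(d["p"],2)) for d in tip_of(c,l)][:2])
E
```

```text
clock: 12.05
ee_pos: [0.6507, -0.2373, 0.0299]
eef_rot: [[0.001, 0.177, -0.984], [0.005, -0.984, -0.177], [-1.0, -0.005, -0.001]]
contact_force: [-1.9, 11.6, 24.5]
grip_width: 0.478
top gold_watch [([0.6506, 0.0482, -0.0033], 0.92)]
top silver_watch [([0.6482, 0.0474, -0.0029], 0.71)]
scene gold_watch [([0.6538, 0.0514, 0.0011], 0.66)]
scene silver_watch [([0.5024, 0.1613, 0.0049], 0.51), ([0.6486, -0.2318, -0.0008], 0.36)]
```

View pics/c6.png

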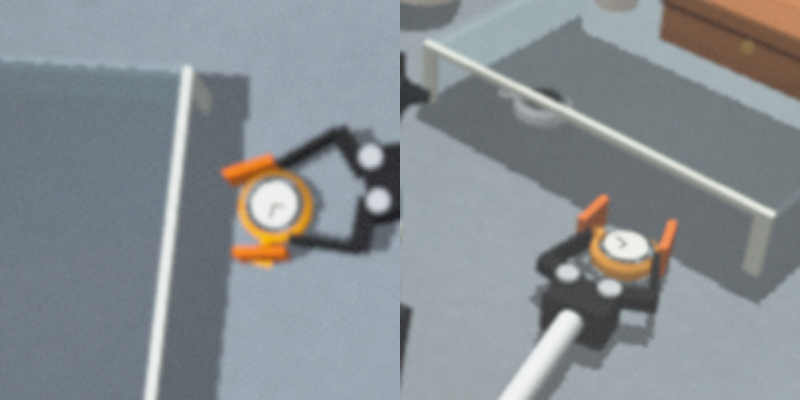

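The watch is out at about (0.651, 0.049), some 52 mm in front of the edge and between the pads, and silver is still at (0.503, 0.161). Releasing now, then opening fully and lifting off.

```bash
python3 -m inch '[[0,0,0,0],[0,0,0,0],[0,0,0,0],[0,0,0,0]]' 0.42 20 && python3 -m inch '[[0,0,0,0],[0,0,0,0],[0,0,0,0],[0,0,0,0],[0,0,0,0],[0,0,0,0]]' 0 20 && python3 -m inch '[[-10,0,0,0],[-40,0,0,0],[-80,0,0,0],[-130,0,0,0],[-170,0,0,0],[-170,0,0,0],[-170,0,0,0]]'
python3 - <<'E'
from h import *
s=snapshot("scene");t=snapshot("top");cv2.imwrite("pics/c7.png",np.hstack([cv2.resize(x[:,:,::-1],(400,400),interpolation=2) for x in(t["image"][120:270,160:310],s["image"][130:340,260:470])]))
for c,S in(("top",t),("scene",s)):
  for l in("gold_watch","silver_watch"): print(c,l,[(np.round(w(S,d["at"]),4).tolist(),round(d["p"],2)) for d in tip_of(c,l)][:2])
print(get_obs()["contact_force"])
E
```

```text
clock: 12.85
ee_pos: [0.6496, -0.2384, 0.0271]
eef_rot: [[-0.002, 0.176, -0.984], [0.004, -0.984, -0.176], [-1.0, -0.004, 0.001]]
contact_force: [1.3, 5.2, 7.0]
grip_width: 0.575
clock: 13.6
ee_pos: [0.6502, -0.2421, 0.0273]
eef_rot: [[0.0, 0.176, -0.984], [0.0, -0.984, -0.176], [-1.0, -0.0, -0.0]]
contact_force: [-0.0, -0.8, 0.3]
grip_width: 1.0
clock: 14.48
ee_pos: [0.6499, -0.2418, 0.1975]
eef_rot: [[-0.0, 0.176, -0.984], [0.0, -0.984, -0.176], [-1.0, -0.0, 0.0]]
contact_force: [0.4, -0.4, -0.1]
grip_width: 0.997
top gold_watch [([0.6558, 0.0376, -0.0018], 0.9)]
top silver_watch []
scene gold_watch [([0.658, 0.04, 0.0014], 0.79)]
scene silver_watch [([0.5006, 0.1625, 0.003], 0.66)]
[-0.9735585  -0.61821498  0.00856413]
```

View pics/c7.png

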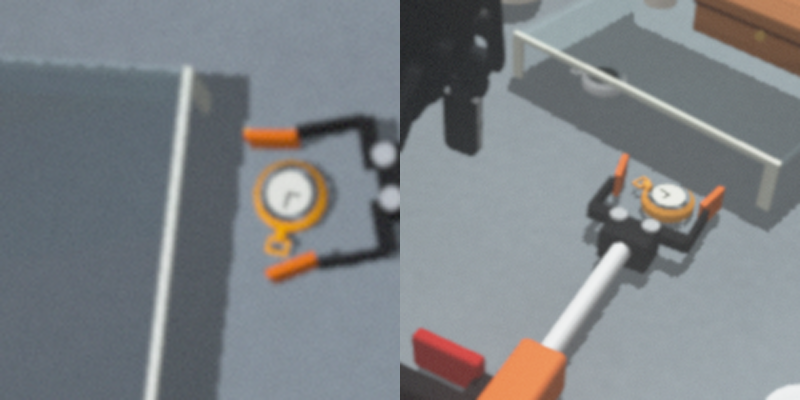

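The watch lies flat and dial up, free between the opened jaws and about 60 mm in front of the edge. The silver watch hasn't moved and the gripper is clear. Handing in.

```bash
python3 -c "
from cell import *
print(job_done())"
```

```text
the job is handed in; nothing more can be done
None
```

I drew the gold watch out with the reacher, let it go, and handed the job in at about 14.5 s. `job_done()` reports no verdict.

**What I did:** I took the reacher by grip and trigger and slid it so its open jaws went around the gold watch. Once in place I squeezed the trigger under the riser, drew the watch back 120 mm, released it and lifted clear.

**Last checks:**
- **Gold watch:** at about (0.656, 0.039), height within 2 mm of the table. That is about 60 mm in front of the edge, dial up and visibly free of both pads.
- **Silver watch:** last seen at (0.501, 0.163). The network put it at (0.505, 0.163) at the start, so the shift is within measuring noise.
- **Robot:** the gripper is about 0.2 m up and touches nothing.

**What disagreed or went unchecked:**
- The gold watch's bow pointed nearly sideways rather than straight away from the front, so I came in at an angle and off-centre to leave room for it.
- The reacher slipped about 8 mm sideways in the hold. I corrected that from the camera before pushing in.
- The trigger closed to 42 mm or a little less, more than the roughly 47 mm expected on a 46 mm watch.
- I did not measure the squeeze on the watch. I judged it from the pictures and from the watch coming out with the jaws.
- In the top view the network once labelled the gold watch as silver. I discarded that reading.

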